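# Click both end stops of the jar rack home

### The job

Close up the row of sauce jars: push each of the rack's two sliding end stops inwards along the rail, pressing on the outer face of its upright plate, until its sprung pin drops into the notch of its clip; you feel the push go slack there, so stop and do not force it on through. Only push the plates: do not pinch or pull anything, keep off the carriages and pin knobs, and leave the jars and everything else on the bench where they are.

Things in the scene. Friction and masses are not known exactly. Their poses are not given: they have to be found in the camera images.
- rack: Low jar rack lying on the bench: a steel tray 190 x 640 mm, floor 8 mm above the bench. Origin: on the bench under the jar lane, at the middle of its length. Axes: x across the rack away from the robot, y along the rack towards its left end, z up. An aluminium guide rail 24 mm wide, its top 30 mm above the bench, runs along y at x = +78 mm. Fixed to the bench.
- left_push (a point): Where to push: on the outer face of the left stop's plate (towards rack +y, away from the jars), 78 mm above the bench, 10 mm from the plate's middle towards the robot. Moves with the stop; 3 mm further out along rack y than the locking pin's axis. Axes as the rack's.
- left_outer_face: Outer half of the left stop's upright aluminium plate, the side to push on. The whole plate stands across the tray, from rack x = -54 to +50 mm, 6 mm thick, from 14 to 112 mm above the bench, and is fixed to a carriage on the rail. The stop starts 60 to 150 mm outside its notch, slides inwards (rack -y) with about 0.5 N of friction and cannot be lifted off.
- left_inner_face: Inner half of the same plate, the side that faces the jars.
- left_carriage: Black carriage of the left stop, riding the rail at rack x = +59 to +97 mm, 40 mm long, top 53 mm above the bench, with the locking pin and its knob; not to be handled.
- left_pin_tip (a point): Centre of the 10 mm steel ball at the lower end of the sprung locking pin in the left carriage, over the middle of the rail; above it the pin's black knob (18 mm dia, top 79 mm above the bench when down). Moves with the stop.
- left_pin (a joint): How far the locking pin is pushed up against its spring (5 to 9 N), m: 0 over the bare rail, 0 again down in the notch, 0.007 on the outer hump of the clip, 0.011 on the inner hump.
- left_notch (a point): Where left_pin_tip lies when the pin is down in the notch of the left clip, a bent dark steel strip 20 x 48 mm fixed on the rail. Coming from outside: a ramp from 33 mm before the notch up to a hump 10 to 13 mm before it (about 4 N to push over); then the push falls off and the stop draws itself in; then a steeper hump 10 mm past the notch (about 11 N). Axes as the rack's.
- right_push (a point): Where to push: on the outer face of the right stop's plate (towards rack -y, away from the jars), 78 mm above the bench, 10 mm from the plate's middle towards the robot. Moves with the stop; 3 mm further out along rack y than the locking pin's axis. Axes as the rack's.
- right_outer_face: Outer half of the right stop's upright aluminium plate, the side to push on. The whole plate stands across the tray, from rack x = -54 to +50 mm, 6 mm thick, from 14 to 112 mm above the bench, and is fixed to a carriage on the rail. The stop starts 60 to 150 mm outside its notch, slides inwards (rack +y) with about 0.5 N of friction and cannot be lifted off.
- right_inner_face: Inner half of the same plate, the side that faces the jars.
- right_carriage: Black carriage of the right stop, riding the rail at rack x = +59 to +97 mm, 40 mm long, top 53 mm above the bench, with the locking pin and its knob; not to be handled.
- right_pin_tip (a point): Centre of the 10 mm steel ball at the lower end of the sprung locking pin in the right carriage, over the middle of the rail; above it the pin's black knob (18 mm dia, top 79 mm above the bench when down). Moves with the stop.
- right_pin (a joint): How far the locking pin is pushed up against its spring (5 to 9 N), m: 0 over the bare rail, 0 again down in the notch, 0.007 on the outer hump of the clip, 0.011 on the inner hump.
- right_notch (a point): Where right_pin_tip lies when the pin is down in the notch of the right clip, a bent dark steel strip 20 x 48 mm fixed on the rail. Coming from outside: a ramp from 33 mm before the notch up to a hump 10 to 13 mm before it (about 4 N to push over); then the push falls off and the stop draws itself in; then a steeper hump 10 mm past the notch (about 11 N). Axes as the rack's.
- jar_left: Squat brown glass sauce jar with a red cap, 60 mm dia, 105 mm tall, 0.2 to 0.4 kg, standing loose on the rack's tray: the jar nearest the left stop. Origin: centre of its underside. With the stop in its notch about 20 mm is left between plate and jar.
- jar_mid: Squat brown glass sauce jar with a red cap, 60 mm dia, 105 mm tall, 0.2 to 0.4 kg, standing loose on the rack's tray: the middle jar. Origin: centre of its underside.
- jar_right: Squat brown glass sauce jar with a red cap, 60 mm dia, 105 mm tall, 0.2 to 0.4 kg, standing loose on the rack's tray: the jar nearest the right stop. Origin: centre of its underside. With the stop in its notch about 20 mm is left between plate and jar.
- sauce: Tall brown sauce bottle with a red cap, 60 mm dia, 200 mm tall, standing beyond the rack. Origin: centre of its underside.
- tape: Roll of clear packing tape lying flat in front of the right end of the rack, 96 mm dia, 45 mm tall. Origin: centre of its underside.
- mug: White mug, 80 mm dia, 95 mm tall, beyond the rack. Origin: centre of its underside.
- carton: Small brown carton, 90 x 140 x 70 mm, to the right of the rack. Origin: centre of its underside.
- stapler: Stapler, 150 x 36 mm, 55 mm tall, to the left of the rack. Origin: centre of its underside.

How it is judged:
By the outcome, as a careful person would: the job done as asked, in the order asked, and still so for the second after the job is handed in, with the robot touching nothing.
It also fails if it takes over 64 s, if anything falls off the work surface, if the arm or the gripper's body presses on something with over 40 N, if the wrist force passes 120 N, or if a joint passes its speed limit or range.

### The arm

A 7-joint arm with a two-finger parallel gripper is mounted at the origin on the work surface. World frame = base frame: x ahead of the robot, y to its left, z up, the work surface at z = 0. Lengths are in m, angles in rad, forces in N, time in s.
With the tool pointing down it reaches from about 0.425 to 0.825 m from the base axis. Payload 3.6 kg.
Tool frame: the origin (TCP) lies where the fingers leave the gripper's body, on its centre line; the fingertips stand 73 mm ahead of it and the grasp point (between the pads) lies 54 mm ahead of it; x points along the fingers, y is the direction in which the jaws open and shut, and the axes are right-handed (so a half turn about x gives the same grasp; the last joint's range is limited). The gripper opens to 85 mm and grips with 20 to 120 N. Pads are 22 mm wide; open, the fingers measure 114 mm over their backs; the gripper's body (76 mm by 85 mm) begins 54 mm behind the grasp point. The pads swing forward as they close: fully open they stand 13 mm farther back than shut.
Start: joints at [1.111, 0.615, -0.013, 1.423, 0.008, 1.103, -0.04], TCP at [0.273, -0.59, 0.304] pointing down, gripper open.
Joint ranges: [-3.12, 3.12], [-0.3, 2.06], [-1.34, 1.32], [0.26, 2.42], [-1.36, 4.5], [0.01, 1.98], [-2.84, 2.84]. Speed limits (rad/s): [2.79, 2.79, 3.14, 3.14, 3.14, 3.14, 3.14].

### API

Orientations are given as a unit quaternion [x, y, z, w].
In Python, from station import arm, snapshot, camera_info, ticket gives the robot as it stands. Calls block until the motion is done:
- arm.movep(position, orientation): joint-space move of the TCP to a pose.
- arm.line_to(position, velocity=0.15, ori=None): straight line of the TCP; ori=None keeps the orientation; velocity is the mean speed in m/s.
- arm.move_j(angles): joint-space move.
- arm.move_gripper(opening, effort=None): opening from 0.0 (shut) to 1.0 (fully open); effort is the grip in N (None keeps the last); returns when the fingers have stopped.
- arm.pause(seconds).
- arm.ik(position, orientation): joint angles nearest the present ones, or None.
- snapshot(name): name is "side" or "top"; returns the picture (400x640x3 uint8, blue, green, red); there is no depth.
- camera_info(name): a dict with "fx", "fy", "cx", "cy" (pixels), "R" (3x3) and "t" (3): a world point X has camera coordinates R X + t. Camera axes: x right, y down, z forward; pixel columns grow to the right and rows downward; lengths in m; the calibration is good to about 2 mm. A picture is of the moment at which its call begins. camera_info takes no time and is no camera call.
A pose or a line that the arm cannot do raises arm.MotionError and nothing moves.
- ticket.finish_job(): hands the job in, once; it reports no verdict.
Readings, each from a call of its own:
- arm.read_time(): time.
- arm.read_joint_positions(): joint angles.
- arm.read_dq(): joint speeds.
- arm.read_effort(): joint torques, N m.
- arm.read_tool_pos(): TCP position.
- arm.read_eef_rot(): TCP orientation.
- arm.read_ft_force(): force on the tool from outside, world axes, zero at the start.
- arm.read_wrist_torque(): the same for the moment, N m.
- arm.read_opening(): opening from 0.0 (shut) to 1.0 (fully open).
Only numpy, scipy, OpenCV 4.12 (cv2) and the standard library are available. Lean on these libraries where they do the work, as an engineer would, in place of code of your own. Each camera call takes 0.05 s, during which the arm holds its last target. There are 200 camera calls.

## Working session

There is one attempt and no reset: what is moved stays moved. The work goes in short steps, each a Python script; the robot and the scene stay as the last script left them, time stands still between calls to the robot, and variables do not carry over. Pictures are saved under pics/ and viewed, about 8 in all and at most 12, crops included, and the job is handed in when it is done.

```bash
mkdir -p pics; ls
python3 - <<'E'
from station import arm, snapshot, camera_info
import cv2
for n in("top","side"):
    cv2.imwrite(f"pics/{n}0.png",snapshot(n)); c=camera_info(n); print(n,c)
print(arm.read_time(),arm.read_eef_rot(),arm.read_tool_pos(),arm.read_ft_force())
E
```

```text
pics
top {'fx': 396.22943303475466, 'fy': 396.22943303475466, 'cx': 314.72508140863624, 'cy': 198.97088641172695, 'R': array([[-0.01619232, -0.99986224, -0.00364768],
       [-0.99024591,  0.0165413 , -0.13834533],
       [ 0.13838661,  0.00137197, -0.99037733]]), 't': array([0.02393526, 0.52858931, 1.45239401])}
side {'fx': 457.49128879691324, 'fy': 457.49128879691324, 'cx': 329.10649300568684, 'cy': 202.19491491641716, 'R': array([[-0.91778491, -0.396857  , -0.01324323],
       [-0.28340074,  0.67803383, -0.6781992 ],
       [ 0.27812746, -0.61868785, -0.73475878]]), 't': array([0.46647692, 0.17951043, 1.54691384])}
0.1 [-0.69042904 -0.15265387  0.69079053 -0.15103966] [ 0.27241476 -0.58957478  0.30285039] [-0.30848222 -0.30198751  0.77111333]
```

View pics/top0.png

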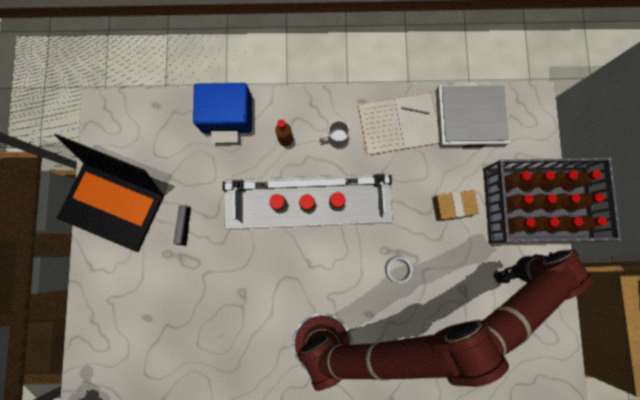

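View pics/side0.png

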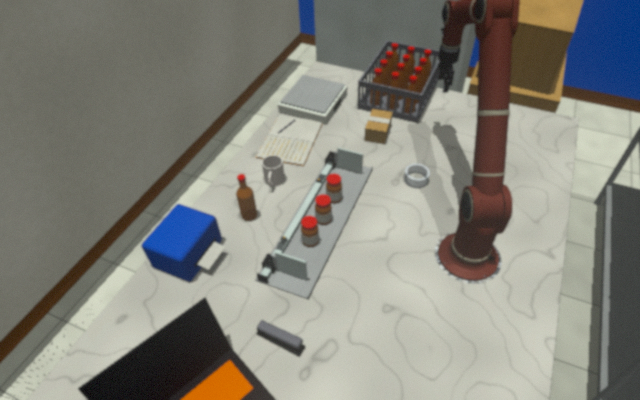

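The top view shows the rack at columns 223–392, rows 177–228, with the left stop near column 237, the right near 382, and the tape at (399,269). I'll zoom in on both views.

Run:
```python
import cv2,numpy as np
t=cv2.imread("pics/top0.png")[165:240,215:400]; cv2.imwrite("pics/c1.png",cv2.resize(t,None,fx=4.3,fy=4.3,interpolation=cv2.INTER_CUBIC))
t=cv2.imread("pics/side0.png")[140:300,250:380]; cv2.imwrite("pics/c2.png",cv2.resize(t,None,fx=3.75,fy=3.75,interpolation=cv2.INTER_CUBIC))
```

```text
(no output)
```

View pics/c1.png

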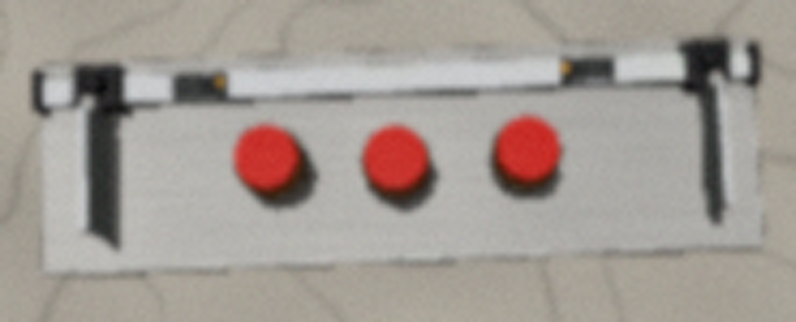

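View pics/c2.png

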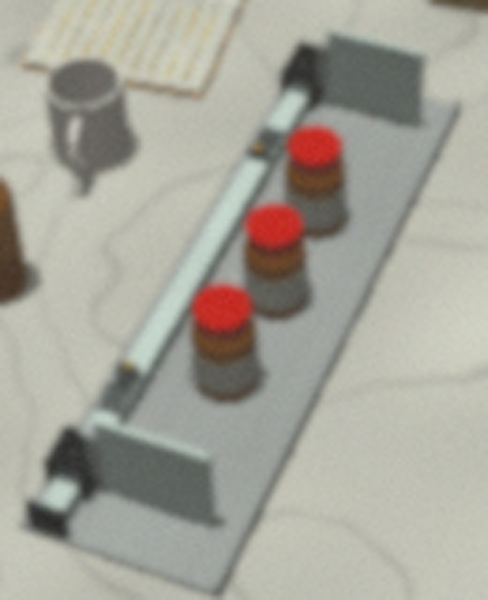

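```bash
cat > h.py <<'E'
import numpy as np, cv2
from station import arm, snapshot, camera_info
from scipy.spatial.transform import Rotation as Ro
def cast(n,uv,z):
    c=camera_info(n); R,t=np.array(c["R"]),np.array(c["t"])
    o=-R.T@t; d=R.T@np.array([(uv[0]-c["cx"])/c["fx"],(uv[1]-c["cy"])/c["fy"],1])
    return (o+d*(z-o[2])/d[2])
E
python3 - <<'E'
from h import *
T=lambda u,v,z:cast("top",(215+(u+.5)/4.3-.5,165+(v+.5)/4.3-.5),z)
S=lambda u,v,z:cast("side",(250+(u+.5)/3.75-.5,140+(v+.5)/3.75-.5),z)
nl,nr=T(45,271,.008),T(762,247,.008)
nlS,nrS=S(219,592,.008),S(460,103,.008)
print("top",nl,nr,np.linalg.norm(nl-nr)); print("side",nlS,nrS)
ey=(nl-nr+nlS-nrS); ey[2]=0; ey/=np.linalg.norm(ey); ex=np.array([ey[1],-ey[0],0])
# rack centre
o=(nl+nr+nlS+nrS)/4+.095*ex; o[2]=0
print("o",o,"yaw",np.arctan2(-ex[1]*-1,ex[0]),ex,ey)
loc=lambda p:np.round(1e3*np.array([(p-o)@ex,(p-o)@ey]),1)
for n,p in dict(capL=T(38,90,.03),capR=T(752,62,.03),clipLo=T(172,90,.032),clipLi=T(228,83,.032),clipRi=T(560,68,.032),clipRo=T(613,68,.032),
  knobL=T(97,84,.079),knobR=T(718,60,.079),carL0=T(76,90,.053),carL1=T(124,90,.053),carR0=T(683,60,.053),carR1=T(729,60,.053),
  plLS1=S(95,428,.112),plLS2=S(211,458,.112),plRS1=S(331,36,.112),plRS2=S(425,56,.112),plLt=T(88,230,.112),plRt=T(722,205,.112),
  jL=T(268,158,.105),jM=T(396,158,.105),jR=T(527,148,.105),cLoS=S(105,410,.032),cLiS=S(130,365,.035),cRiS=S(255,150,.035),cRoS=S(275,128,.032)).items(): print(n,loc(p))
print(Ro.from_quat(arm.read_eef_rot()).as_matrix().round(2))
np.savez("rack.npz",o=o,ex=ex,ey=ey)
E
```

```text
top [0.42873439 0.35734701 0.008     ] [ 0.43951537 -0.27608341  0.008     ] 0.6335221572694799
side [0.42390286 0.36142469 0.008     ] [ 0.44045386 -0.28049501  0.008     ]
o [0.52812981 0.0425838  0.        ] yaw 0.021427681140494575 [0.99977044 0.02142604 0.        ] [-0.02142604  0.99977044  0.        ]
capL [ 65.8 317. ]
capR [  66.7 -314.2]
clipLo [ 60.9 198.4]
clipLi [ 65.3 148.9]
clipRi [  67.5 -144.3]
clipRo [  65.7 -191. ]
knobL [ 60.1 255.3]
knobR [  60.6 -275.7]
carL0 [ 60.3 278.7]
carL1 [ 58.7 236.9]
carR0 [  66.6 -249.8]
carR1 [  65.  -289.8]
plLS1 [ 31.5 272.2]
plLS2 [-70.4 264.4]
plRS1 [  30.  -260.2]
plRS2 [ -69.7 -265.9]
plLt [-68.  257.5]
plRt [ -67.2 -265.8]
jL [-12.8 108.4]
jM [-16.9   1.8]
jR [ -12.6 -107.6]
cLoS [ 66.2 201.4]
cLiS [ 66.5 149.1]
cRiS [  70.2 -150. ]
cRoS [  64.9 -190.3]
[[-0.    0.42 -0.91]
 [ 0.   -0.91 -0.42]
 [-1.   -0.    0.  ]]
```

```bash
cat >> h.py <<'E'
r=np.load("rack.npz"); ex,ey=r["ex"],r["ey"]; o=r["o"]-.0135*ex
def W(x,y,z): return o+x*ex+y*ey+np.array([0,0,z])
def quat(s):  # tool x down, tool y = s*rack x
    x=np.array([0,0,-1.]); y=s*ex; return Ro.from_matrix(np.c_[x,y,np.cross(x,y)]).as_quat()
E
python3 - <<'E'
from h import *
for s in(1,-1):
  for y in(.3,-.31,.17,-.17):
    q=arm.ik(W(-.012,y,.143),quat(s)); print(s,y,None if q is None else np.round(q,2))
E
```

```text
1 0.3 [-0.33  0.79 -0.52  1.72  0.53  0.78 -1.08]
1 -0.31 [ 0.6   0.71 -0.24  1.8   0.25  0.66  0.23]
1 0.17 [-0.2   0.69 -0.38  1.89  0.41  0.63 -0.81]
1 -0.17 [ 0.39  0.66 -0.29  1.95  0.33  0.57 -0.09]
-1 0.3 [-0.04  1.03 -1.15  1.71  1.04  1.14  1.65]
-1 -0.31 [ 0.17  0.74  0.45  1.82 -0.48  0.69 -2.23]
-1 0.17 [ 0.2   0.97 -1.15  1.88  1.05  1.06  1.75]
-1 -0.17 [-0.07  0.68  0.43  1.97 -0.49  0.59 -2.44]
```

Run:
```python
from h import *
q=quat(1)
arm.move_gripper(0.0)
arm.movep(W(-.012,.305,.30),q); arm.line_to(W(-.012,.305,.141),.15)
print(arm.read_time(),arm.read_tool_pos()-W(-.012,.305,.141))
cv2.imwrite("pics/s1.png",snapshot("side")[140:300,230:400].repeat(3,0).repeat(3,1))
for i in range(4): arm.pause(.05); print(arm.read_ft_force().round(2) if hasattr(arm.read_ft_force(),'round') else arm.read_ft_force())
```

```text
5.4333 [0.00032554 0.00063155 0.00107301]
[ 0.33  0.26 -0.07]
[0.14 0.35 0.01]
[-0.07  1.19 -0.59]
[ 0.43 -0.6  -0.88]
```

View pics/s1.png

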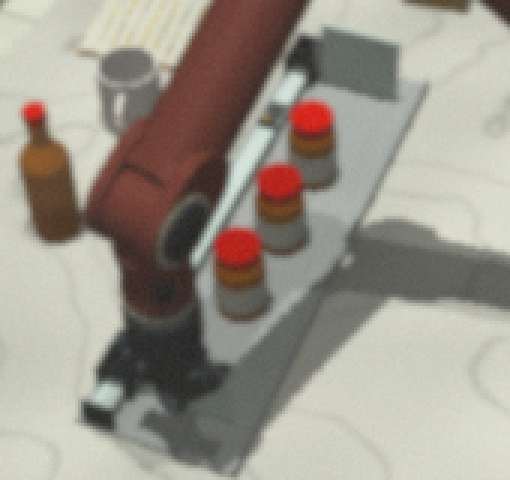

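The gripper stands outside the left plate, clear of the carriage and rail cap (cap near (100,410) in the crop).

```bash
cat >> h.py <<'E'
def force(s,n=6):
    v=[]
    for _ in range(n): arm.pause(.02); v.append(s*np.dot(arm.read_ft_force(),ey))
    return np.mean(v)
def push(s,y0,y1,z=.141,step=.002):
    """push stop on side s (+1 left) inwards from |y|=y0 to y1 at the most; halt once the push goes slack"""
    f0=force(s,12); arm.line_to(W(-.012,s*y0,z),.06); pk=0
    y=y0
    print("base",round(f0,2),"after slide",round(force(s)-f0,2))
    while y>y1:
        y-=step; arm.line_to(W(-.012,s*y,z),.03); f=force(s)-f0; pk=max(pk,f)
        print(f"{y*1e3:.0f}:{f:.1f}",end=" ")
        if pk>2.2 and f<.35*pk: print("SLACK"); return y
        if f>6.5: print("HARD"); return y
    print("end",arm.read_time()); return y
E
python3 - <<'E'
from h import *
y=push(1,.222,.172); print(y,arm.read_time(),arm.read_tool_pos())
cv2.imwrite("pics/t2.png",cv2.resize(snapshot("top")[165:240,215:400],None,fx=4.3,fy=4.3,interpolation=cv2.INTER_CUBIC))
E
```

```text
base -0.06 after slide -0.09
220:0.2 218:-0.0 216:0.1 214:1.9 212:2.4 210:2.7 208:2.8 206:2.3 204:2.7 202:2.9 200:2.1 198:1.3 196:0.1 SLACK
0.19599999999999998 12.0667 [0.49838177 0.23726214 0.14073383]
```

Run:
```python
from h import *
for y in(.194,.192,.190,.188):
    arm.line_to(W(-.012,y,.141),.03); print(y,round(force(1,8),2))
arm.line_to(W(-.012,.215,.141),.1); print(arm.read_time(), force(1))
arm.line_to(W(-.012,.26,.141),.15); arm.line_to(W(-.012,.26,.28),.25)
arm.movep(W(-.012,-.1,.35),quat(1))
arm.movep(W(-.012,-.312,.28),quat(1)); arm.line_to(W(-.012,-.312,.141),.15)
print(arm.read_time(),arm.read_tool_pos()-W(-.012,-.312,.141))
a=cv2.resize(snapshot("top")[165:240,215:400],None,fx=4.3,fy=4.3,interpolation=cv2.INTER_CUBIC)
b=cv2.resize(snapshot("side")[200:300,250:380],(560,430),interpolation=cv2.INTER_CUBIC)[:270]
cv2.imwrite("pics/t3.png",np.vstack([a,np.pad(b,((0,0),(0,a.shape[1]-560),(0,0)))]))
```

```text
0.194 0.22
0.192 -0.11
0.19 -0.28
0.188 -0.03
14.0667 -0.36550236919871754
18.6667 [0.00075198 0.00016396 0.00105979]
```

View pics/t3.png

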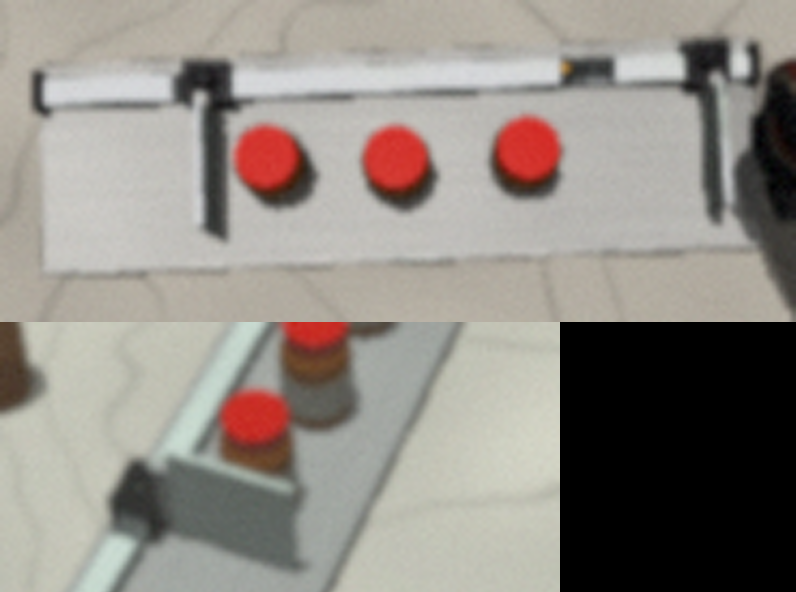

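The left carriage now sits over its clip (column 206, a shift of about 93 mm), and the jars haven't moved. The gripper is outside the right plate, so I'll push that one next.

Run:
```python
from h import *
y=push(-1,.224,.180); b=None
for k in range(4):
    y-=.002; arm.line_to(W(-.012,-y,.141),.03); f=force(-1,8); print(round(y,3),round(f,2))
    if f>3: break
print(arm.read_time())
arm.line_to(W(-.012,-y-.04,.141),.1); arm.line_to(W(-.012,-.29,.141),.15);arm.line_to(W(-.012,-.29,.3),.25)
arm.movep(W(-.05,-.45,.33),quat(1))
print(arm.read_time())
a=cv2.resize(snapshot("top")[165:240,215:400],None,fx=4.3,fy=4.3,interpolation=cv2.INTER_CUBIC)
b=cv2.resize(snapshot("side")[140:220,290:380],(450,400),interpolation=cv2.INTER_CUBIC)[:270]
cv2.imwrite("pics/t4.png",np.vstack([a,np.pad(b,((0,0),(0,a.shape[1]-450),(0,0)))]))
```

```text
base 0.05 after slide -0.17
222:0.1 220:0.1 218:-0.3 216:0.1 214:-0.2 212:-0.3 210:-0.4 208:-0.0 206:0.1 204:1.5 202:2.4 200:1.9 198:2.4 196:2.3 194:2.5 192:2.7 190:2.0 188:0.6 SLACK
0.186 -0.0
0.184 -0.18
0.182 -0.04
0.18 -0.15
28.5167
31.175
```

View pics/t4.png

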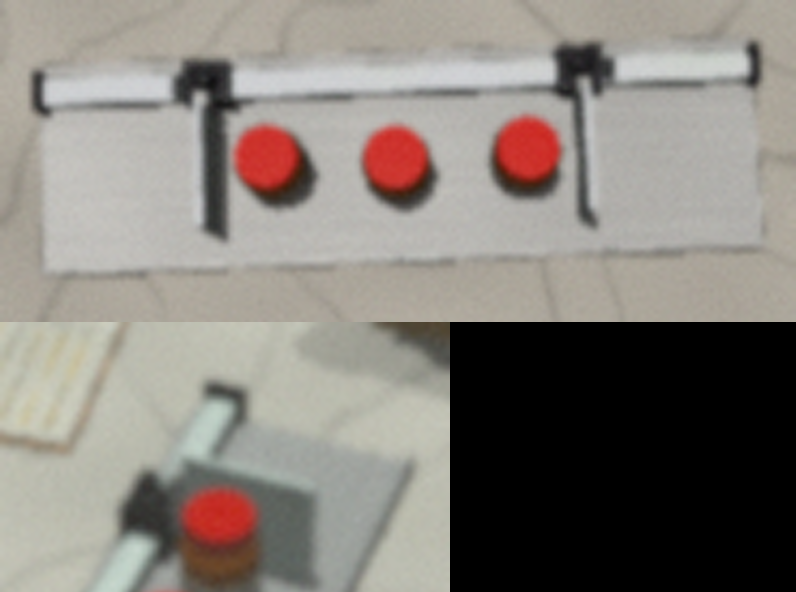

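```bash
python3 -c "
from station import arm,ticket
arm.pause(.3);print(arm.read_time(),arm.read_ft_force());ticket.finish_job()"
```

```text
31.575 [ 0.24835241 -0.3779475   1.10216111]
the job is handed in; nothing more can be done
```

I pushed both end stops inwards with the shut fingers against their outer plate faces, left first and then right. I handed the job in at about 32 s of the 64 s limit, with the arm clear of the rack.

- **Push force:** it rose to about 2.9 N on the left and 2.7 N on the right, then fell to about zero. I went on 8 mm after each drop with no resistance, to be sure the pin was over the first hump, and stopped short of the inner hump.
- **Travel:** the last pictures show the left stop moved about 93 mm and the right about 110 mm. That matches my estimates of 92 and 108 mm to the notches.
- **Seating:** about 7–9 mm of each clip still shows outside its carriage. I expected about 9 mm with the pin in the notch, and none with it still on the outer hump.
- **Jars:** they have not moved in the pictures, and there is a gap between each plate and the nearest jar.
- **Disagreements:** the peak forces were below the stated 4 N or so. My first rack origin was about 13 mm out across the rack, and I corrected it before moving. The pins are hidden in the views, so I judged them seated from force and carriage position.

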